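Tighten the display pole's foot bolt with the click wrench

ROBOT

A 6-joint arm with a two-finger parallel gripper is mounted at the origin on a cart in front of the work surface, level with it; the furniture and walls round the work are solid. World frame = base frame: x ahead of the robot, y to its left, z up, the work surface at z = 0. Lengths are in m, angles in rad, forces in N, time in s.
With the tool pointing down it reaches from about 0.3 to 0.875 m from the base axis. Payload 4.2 kg.
Tool frame: the origin (TCP) lies at the centre of the arm's flange, where the gripper is bolted on; the fingertips stand 173 mm ahead of it and the grasp point (between the pads) lies 155 mm ahead of it; z points along the fingers, y is the line along which they close (so a half turn about z gives the same grasp; the last joint's range is limited). The gripper opens to 85 mm and grips with 20 to 120 N. Pads are 22 mm wide; open, the fingers measure 114 mm over their backs; the gripper's body (76 mm by 85 mm) begins 54 mm behind the grasp point. The pads swing forward as they close: fully open they stand 13 mm farther back than shut.
Start: joints at [-1.278, 0.32, 1.565, -0, 1.257, -0.02], TCP at [0.177, -0.547, 0.405] pointing down, gripper open.
Joint ranges: [-3.11, 3.11], [-0.84, 2.01], [0.21, 2.61], [-1.34, 4.49], [0.05, 2.63], [-2.56, 2.56]. Speed limits (rad/s): [2.57, 2.57, 3.14, 3.14, 3.14, 3.14].

INTERFACE

Orientations are given as a rotation vector (axis times angle).
In Python, from workcell import ctrl gives the robot as it stands. The module is installed in compiled form; this text tells all that it offers.
- The arm moves only by the tool carry_out, never from a script. Its argument "motion" is a list of rows, each a list of 2 entries, a list of its own where there are three numbers: the shift along the tool's x, y, z scaled (see below), then the turn about the tool's z scaled (see below). In form: [[[dx, dy, dz], spin], ...]. A call has exactly 5 rows; each row is the pose to reach, as a shift and turn from the pose commanded when the call began, along the tool's axes at that moment; what a row does not reach only later rows make up. The controller multiplies each number of a shift by 25 cm and each number of a turn by 90 degrees. A row lasts 1/10 s, in which the tool goes at most 50 mm and 8.59 degrees, less where a joint would pass 70% of its speed; a pose out of reach is approached as far as the arm can. A call with a number of a shift or a turn outside -1 to 1 is refused whole. A call with a gripper value outside its range is refused whole. "fingers" is the opening, from 0 (shut) to 1 (fully open), set as the call begins (left out, the last holds). The fingers move at their own pace and stop on an object; "newtons" is the grip in N (left out, the last holds). Time passes only in rows, so rows that repeat a pose let the fingers close, or fill a call up. It gives the time, the measured TCP pose, the force, the opening and the grip force at its end, in the units of the state.
- ctrl.state(): the state, without advancing time (a new reading comes with each control period).
- ctrl.camera(name): name is "scene" or "top" or "wrist"; returns (picture, depth): 480x640x3 uint8, red, green, blue; 480x640 float32, m along the optical axis (not along the pixel's ray), 0 where there is no reading.
- ctrl.camera_info(name): a dict with "intrinsics" (3x3 intrinsics, pixels), "k1" (the pictures are not rectified: a ray, as slopes to the right and down, at radius r is drawn at 1 + k1 r^2 times it, then the intrinsics apply), "R" (3x3) and "t" (3): a world point X has camera coordinates R X + t. Camera axes: x right, y down, z forward; pixel columns grow to the right and rows downward; lengths in m; the calibration is good to about 2 mm. A picture is of the moment at which its call begins: read the wrist's pose just before it. camera_info takes no time and is no camera call; for the wrist camera it gives the pose at the moment of the call.
- ctrl.finish_job(): hands the job in; it is judged then, once.
The state is a dict: "time": time; "joint_pos": joint angles; "joint_velocities": joint speeds; "joint_efforts": joint torques, N m; "eef_pos": TCP position; "tcp_rot": TCP orientation; "ft_force": force on the tool from outside, world axes, zero at the start; "moment": the same for the moment, N m; "gripper_width": finger opening in m; "finger_force": force on a finger pad.
Only numpy, scipy, OpenCV 4.12 (cv2) and the standard library are available. Lean on these libraries where they do the work, as an engineer would, in place of code of your own. Each camera call takes 0.05 s, during which the arm holds its last target. There are 200 camera calls.

TASK

Pick up the red-handled click wrench from the cork mat, set its socket fully down on the square-headed bolt in the foot of the earring pole, and tighten the bolt clockwise (seen from above) until the wrench's handle breaks over in its hinge, kinking clearly (about 7 to 12 degrees); hold it there a moment and turn no further, for forcing the handle on to the stop of its hinge over-tightens the bolt. Then take the wrench off and lay it back flat on the mat, leaving the bolt tight and the other things on the table where they are.

Things in the scene. Friction and masses are not known exactly. Their poses are not given: they have to be found in the camera images.
- socket (a point): centre of the mouth of the wrench's steel socket block (42x42 mm, 20 mm high), in its underside plane. The mouth is a 23 mm square hole, 20 mm deep, open downward, bevelled 2 mm. z is up, x points from socket to handle (handle straight); the square's sides lie along x and y. The head is 38 mm high in all. The wrench weighs 0.25 to 0.4 kg
- grip (a point): centre of the wrench's red grip, 24 mm wide, 24 mm high, 105 mm long along its x, which points away from the socket. It lies 130 mm from the socket's axis, 32 mm above the mouth's plane. At the far end (190 to 206 mm) a black heel, 28 mm wide, reaches down level with the mouth, so that the wrench lies level; between grip and head is a 16 mm wide steel bar
- handle (a joint): the wrench's break-over hinge, vertical through the socket's centre: 0 = straight, held by a spring; grows as the handle kinks clockwise (from above). Stays 0 below the set torque, 0.5 N m (about 4 N sideways at the grip), then gives way at this torque, no longer stiffening. Broken over from 0.1 rad; too far from 0.27 rad; hard stop at 0.35. Springs back when let go
- bolt_top (a point): centre of the top of the bolt's square steel head, 20x20 mm, with a cone at the top 4 mm; it stands 18 mm above a 48 mm round flange, on which the socket comes to sit. z is up; x and y lie along the square's sides and turn with the bolt. Any of the four ways on fits; with the handle along this x, to the robot's right, there is room to turn clockwise
- bolt_mark (a point): yellow paint mark on the bolt's flange, 18 mm from the bolt's axis, along its x. The bolt is snug: it starts to turn at 0.3 to 0.4 N m and stiffens, reaching the wrench's set torque after 0.3 to 0.5 rad, different every time; it stays where it is left. The socket has about 0.15 rad of play either way on the head
- pole_foot: fixed foot of the earring pole, a dark steel plate 150x120x12 mm; origin at its underside on the bolt's axis; it reaches from -35 to +115 mm along its x and -45 to +75 mm along its y. A 14 mm pole, 170 mm tall with a 100 mm crossbar (along y) near the top, stands at x = 85, y = 50 mm
- mat: fixed cork mat, 130 mm (its x) by 290 mm (its y), 3 mm thick, origin at the centre of its underside
- card_reader: black card reader, 115x66x22 mm, a bystander; origin at the centre of its underside
- rubber_stamp: wooden rubber stamp, 32x48x67 mm, a bystander; origin at the centre of its underside
- tape_roll: yellow roll of paper tape, 52 mm across and 18 mm high, a bystander; origin at the centre of its underside
- marker_teal: white marker with a teal cap, 136 mm long and 15 mm thick, a bystander; origin at the centre of its underside
- ink_pad: blue tin ink pad, 57x87x17 mm, a bystander; origin at the centre of its underside

How it is judged:
By the outcome, as a careful person would: the job done as asked, in the order asked, and still so for the second after the job is handed in, with the robot touching nothing.
It also fails if it takes over 72 s, if anything falls off the work surface, if the arm or the gripper's body presses on something with over 40 N, if the wrist force passes 120 N, or if a joint passes its speed limit or range.

## Working session

There is one attempt and no reset: what is moved stays moved. The work goes in short steps, Python scripts to look and compute and a tool call to move; the robot and the scene stay as the last step left them, time stands still between calls to the robot, and variables do not carry over. Pictures are saved under pics/ and viewed, at most 13 in all, crops included, and the job is handed in when it is done.

Besides the shell and the picture viewer there is one more tool, called after "Request:" as name(argument=value, ...), one argument or row to a line, values as JSON. carry_out: Moves the arm, as the interface text tells. Its arguments: {"type":"object","properties":{"motion":{"type":"array"},"fingers":{"type":"number"},"newtons":{"type":"number"}},"required":["motion"]}

```bash
mkdir -p pics; cat > h.py <<'E'
import numpy as np, cv2
from workcell import ctrl
from scipy.spatial.transform import Rotation as R
def snap(name,fn=None):
    info=ctrl.camera_info(name); im,d=ctrl.camera(name)
    if fn: cv2.imwrite('pics/'+fn,im[:,:,::-1])
    return im,d,info
def rays(info,uv):
    K=np.array(info['intrinsics'],float);k1=info['k1']
    uv=np.atleast_2d(np.array(uv,float))
    q=(uv-K[:2,2])/[K[0,0],K[1,1]]
    p=q.copy()
    for _ in range(20): p=q/(1+k1*(p**2).sum(1,keepdims=True))
    Rm=np.array(info['R']);t=np.array(info['t'])
    return -Rm.T@t, np.c_[p,np.ones(len(p))]@Rm
def onplane(info,uv,z):
    c,d=rays(info,uv)
    return c+d*((z-c[2])/d[:,2:3])
def cloud(info,uv,dep):
    c,d=rays(info,uv); return c+d*np.array(dep).reshape(-1,1)
def toolmove(dst):
    s=ctrl.state();Rm=R.from_rotvec(s['tcp_rot']).as_matrix()
    return Rm.T@(np.array(dst)-s['eef_pos'])/0.25
E
python3 - <<'E'
from h import *
s=ctrl.state()
for k,v in s.items(): print(k,np.round(v,3))
print(R.from_rotvec(s['tcp_rot']).as_matrix().round(3))
for n in ['scene','top']:
    im,d,i=snap(n,n+'0.png'); np.savez(n+'0.npz',im=im,d=d); print(n,i)
E
```

```text
time 0.0
joint_pos [-1.278  0.32   1.566  0.     1.257 -0.02 ]
joint_velocities [ 0.     0.001  0.     0.001 -0.001 -0.   ]
joint_efforts [ 1.0000e-03 -4.1552e+01 -2.3416e+01  0.0000e+00  8.0000e-03  0.0000e+00]
eef_pos [ 0.177 -0.547  0.404]
tcp_rot [-3.102 -0.489  0.   ]
ft_force [ 0.227 -0.353 -0.552]
moment [-0.016 -0.033  0.039]
finger_force 0.0
gripper_width 0.085
[[ 0.951  0.308 -0.   ]
 [ 0.308 -0.951  0.002]
 [ 0.    -0.002 -1.   ]]
scene {'intrinsics': array([[597.60147126,   0.        , 324.86942829],
       [  0.        , 597.60147126, 236.47986171],
       [  0.        ,   0.        ,   1.        ]]), 'k1': 0.046680073599927485, 'R': array([[-0.84819992, -0.52958496, -0.00983152],
       [-0.35125732,  0.5762838 , -0.73791279],
       [ 0.39645326, -0.62244418, -0.67482447]]), 't': array([0.49780688, 0.26142362, 1.04770443])}
top {'intrinsics': array([[440.39265464,   0.        , 319.35229091],
       [  0.        , 440.39265464, 247.058627  ],
       [  0.        ,   0.        ,   1.        ]]), 'k1': -0.0017613796238129824, 'R': array([[-2.06793529e-02, -9.99776146e-01, -4.47472711e-03],
       [-9.82997704e-01,  2.11486623e-02, -1.82395853e-01],
       [ 1.82449658e-01,  6.26818269e-04, -9.83214997e-01]]), 't': array([-0.01862956,  0.56541369,  0.92494201])}
```

View pics/top0.png

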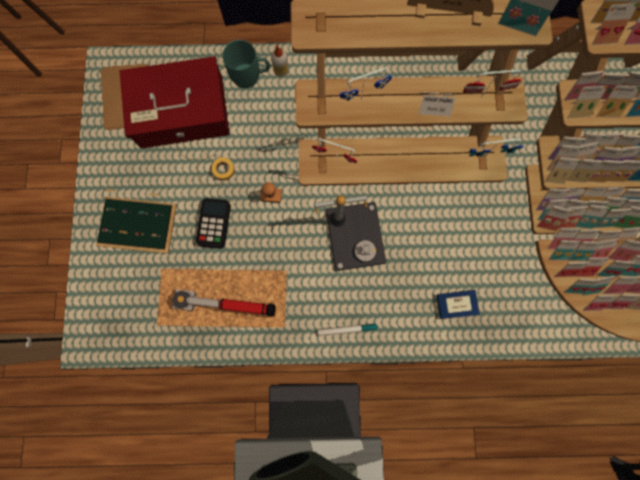

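View pics/scene0.png

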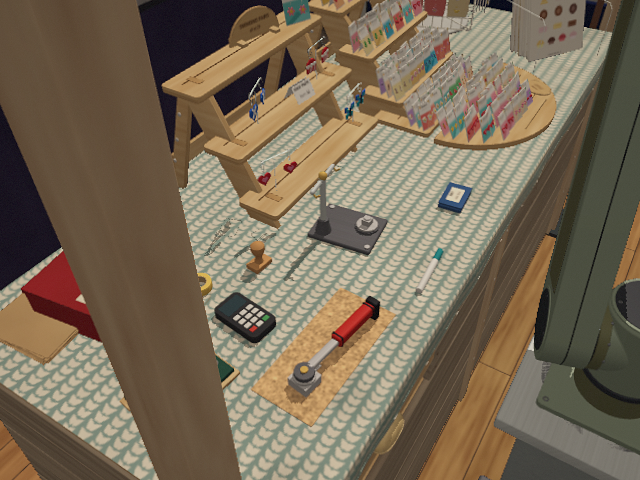

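The top view shows the wrench at (180,300)–(270,310), with the handle toward robot-right. It also shows the bolt at (364,251) in the foot and the pole at (338,213). Next I'll get rough positions.

```bash
python3 - <<'E'
from h import *
z=np.load('top0.npz');im=z['im'];d=z['d'];i=ctrl.camera_info('top')
hsv=cv2.cvtColor(im,cv2.COLOR_RGB2HSV)
m=((hsv[...,0]<6)|(hsv[...,0]>174))&(hsv[...,1]>170)&(hsv[...,2]>90)
m[:270]=0;m[340:]=0;m[:,300:]=0
v,u=np.nonzero(m);uv=np.c_[u,v]
P=onplane(i,uv,0.045)[:,:2];c,sz,a=cv2.minAreaRect(P.astype(np.float32));print('grip',c,sz,a,len(u))
print('headtop',onplane(i,[[180,299]],0.041), 'bolt',onplane(i,[[364.5,251]],0.03))
print('depth',cloud(i,[[364,250],[180,299]],[d[250,364],d[299,180]]))
c=np.array([[333,265],[382,262],[377,203]]);print(onplane(i,c,0.012))
E
```

```text
grip (0.43831905722618103, 0.14009936153888702) (0.10230547934770584, 0.022448141127824783) 82.19612884521484 438
headtop [[0.4573743  0.27823419 0.041     ]] bolt [[ 0.55769669 -0.13254927  0.03      ]]
depth [[ 0.55776817 -0.1302048   0.04275904]
 [ 0.45712198  0.27713021  0.04446634]]
[[ 0.52980632 -0.06094567  0.012     ]
 [ 0.53435443 -0.1735294   0.012     ]
 [ 0.67480462 -0.16831546  0.012     ]]
```

```bash
python3 - <<'E'
from h import *
i=ctrl.camera_info('wrist');s=ctrl.state();Rm=R.from_rotvec(s['tcp_rot']).as_matrix()
Rc=np.array(i['R']);c=-Rc.T@i['t'];print('cam in tool',Rm.T@(c-s['eef_pos']),'axes',(Rc@Rm).round(3),i['intrinsics'][0])
for p in [(0.54,-0.15,0.40),(0.46,0.2,0.33)]: print(toolmove(p).round(3))
E
```

```text
cam in tool [0.08223669 0.00101782 0.03049596] axes [[-0.001  1.     0.001]
 [-0.948 -0.    -0.317]
 [-0.317 -0.001  0.948]] [379.64702691   0.         319.69708575]
[ 1.871 -1.064  0.018]
[ 1.997 -2.494  0.3  ]
```

Request:
carry_out(
  motion=[
    [[0.16,-0.09,0],0],
    [[0.34,-0.19,0],0],
    [[0.51,-0.29,0],0],
    [[0.68,-0.38,0],0],
    [[0.85,-0.48,0],0],
  ],
  fingers=1,
  newtons=100,
)

```text
time: 0.6
eef_pos: [0.3432, -0.366, 0.4044]
tcp_rot: [-3.103, -0.489, 0.0]
ft_force: [-0.7, -0.3, 0.4]
gripper_width: 0.0853
finger_force: 0.0
```

Request:
carry_out(
  motion=[
    [[0.17,-0.1,0],-0.09],
    [[0.34,-0.19,0],-0.18],
    [[0.51,-0.29,0],-0.27],
    [[0.68,-0.39,0],-0.36],
    [[0.85,-0.49,0],-0.45],
  ],
)

```text
time: 1.1
eef_pos: [0.5076, -0.1838, 0.4044]
tcp_rot: [-2.737, -1.541, 0.001]
ft_force: [0.5, 0.0, -0.5]
gripper_width: 0.0854
finger_force: 0.0
```

```bash
python3 - <<'E'
from h import *
s=ctrl.state();print(s['time'],s['eef_pos'],R.from_rotvec(s['tcp_rot']).as_matrix().round(3)[:,0],s['joint_pos'].round(2))
print(toolmove((0.55,-0.14,0.36)).round(3))
E
```

```text
1.1 [ 0.50763872 -0.18376612  0.40443662] [ 0.519  0.855 -0.   ] [-0.37  0.26  1.64 -0.    1.23  0.18]
[0.238 0.054 0.178]
```

Request:
carry_out(
  motion=[
    [[0.1,0.02,0.05],-0.09],
    [[0.2,0.04,0.1],-0.18],
    [[0.24,0.05,0.14],-0.26],
    [[0.24,0.05,0.16],-0.26],
    [[0.24,0.05,0.16],-0.26],
  ],
)

```text
time: 1.6
eef_pos: [0.5484, -0.141, 0.3636]
tcp_rot: [-2.375, -2.053, 0.003]
ft_force: [0.9, -1.1, -0.3]
gripper_width: 0.0849
finger_force: 0.0
```

```bash
python3 - <<'E'
from h import *
s=ctrl.state();print(s['time'],s['eef_pos'],R.from_rotvec(s['tcp_rot']).as_matrix().round(3)[:,0])
im,d,i=snap('wrist','bolt1.png');np.savez('bolt1.npz',im=im,d=d,R=i['R'],t=i['t'])
E
```

```text
1.6 [ 0.5483777  -0.14104922  0.36363897] [ 0.144  0.99  -0.   ]
```

View pics/bolt1.png

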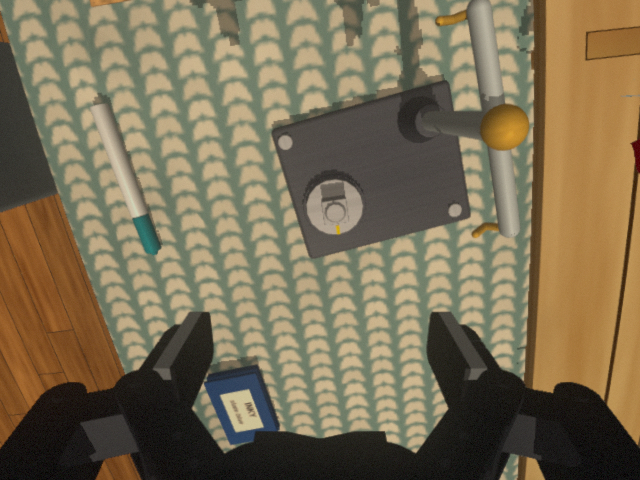

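The wrist view shows the flange at about (334,207), the bolt-head top at (335,211) and the yellow mark at (338,230).

```bash
cat > bolt.py <<'E'
from h import *
def bolt(im,d,i,box):
    x0,y0,x1,y1=box
    hsv=cv2.cvtColor(im,cv2.COLOR_RGB2HSV)[y0:y1,x0:x1].astype(int)
    v,u=np.nonzero((abs(hsv[...,0]-27)<7)&(hsv[...,1]>150)&(hsv[...,2]>120))
    mk=onplane(i,[[u.mean()+x0,v.mean()+y0]],0.018)[0]; print('mark',len(u),mk)
    m=((hsv[...,2]>115)).astype(np.uint8)
    cs,_=cv2.findContours(m,cv2.RETR_EXTERNAL,cv2.CHAIN_APPROX_NONE);c=max(cs,key=cv2.contourArea)[:,0]+[x0,y0]
    P=onplane(i,c,0.018)[:,:2].astype(np.float32);(fc,fr)=cv2.minEnclosingCircle(P);e=cv2.fitEllipse(cv2.convexHull(P))
    print('flange',fc,fr,e)
    vv,uu=np.mgrid[y0:y1,x0:x1];C=cloud(i,np.c_[uu.ravel(),vv.ravel()],d[y0:y1,x0:x1].ravel())
    r=np.hypot(*(C[:,:2]-e[0]).T)
    for a,b in [(0,6e-3),(14e-3,22e-3),(30e-3,34e-3)]:
        k=(r>=a)&(r<b);print(a,np.median(C[k,2]))
    ax=mk[:2]-e[0];print('yaw deg',np.degrees(np.arctan2(ax[1],ax[0])),np.hypot(*ax))
E
python3 - <<'E'
from bolt import *
z=np.load('bolt1.npz');i=dict(ctrl.camera_info('wrist'));i['R']=z['R'];i['t']=z['t']
bolt(z['im'],z['d'],i,(295,165,375,248))
im=z['im'][165:250,295:380];cv2.imwrite('pics/bolt1c.png',cv2.resize(im,None,fx=7,fy=7)[:,:,::-1])
print(onplane(i,[[335,212]],0.036),toolmove((0.445,0.19,0.3)).round(2))
E
```

```text
mark 27 [ 0.56154    -0.15864235  0.018     ]
flange (0.5612893104553223, -0.13899601995944977) 0.024391863495111465 ((0.5611931085586548, -0.1388918161392212), (0.047913406044244766, 0.048086751252412796), 122.94251251220703)
0 0.040176618708502476
0.014 0.022147138803265798
0.03 0.012071126468634896
yaw deg -88.993770819831 0.01975358234089938
[[ 0.56129526 -0.13831306  0.036     ]] [ 1.25 -0.6   0.26]
```

View pics/bolt1c.png

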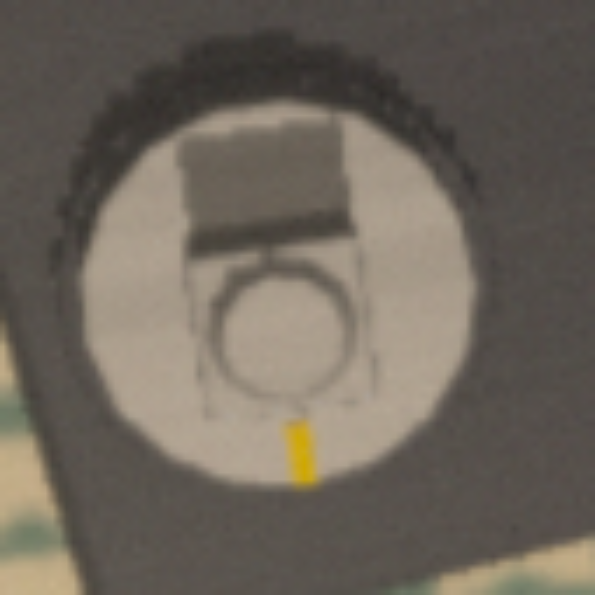

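The crop shows the square head and the yellow mark pointing toward robot-right. Depth puts the flange at z≈0.022 and the head top at 0.040. Next I'll recompute the bolt at those heights and move over the wrench.

```bash
python3 - <<'E'
from bolt import *
z=np.load('bolt1.npz');i=dict(ctrl.camera_info('wrist'));i['R']=z['R'];i['t']=z['t']
k=onplane(i,[[335.3,212.4]],0.040)[0]
mk=onplane(i,[[295+302/7,165+452/7]],0.022)[0];fl=onplane(i,[[295+279/7,165+295/7]],0.022)[0]
print(k,fl,mk,np.degrees(np.arctan2(*(mk-fl)[[1,0]])))
e=onplane(i,[[295+187/7,165+250/7],[295+352/7,165+232/7]],0.036);e=e[1]-e[0];print('edge',np.degrees(np.arctan2(e[1],e[0])),e)
E
```

```text
[ 0.56147945 -0.13762939  0.04      ] [ 0.5617662  -0.13777393  0.022     ] [ 0.56192778 -0.15774163  0.022     ] -89.53636096835757
edge -1.954358807714893 [ 0.01889903 -0.0006449   0.        ]
```

Request:
carry_out(
  motion=[
    [[0.17,-0.08,0.03],0],
    [[0.34,-0.16,0.06],0],
    [[0.51,-0.24,0.1],0],
    [[0.68,-0.32,0.14],0],
    [[0.85,-0.41,0.18],0],
  ],
)

```text
time: 2.15
eef_pos: [0.4769, 0.0845, 0.3204]
tcp_rot: [2.377, 2.052, 0.003]
ft_force: [0.4, 1.0, -0.3]
gripper_width: 0.0853
finger_force: 0.0
```

Request:
carry_out(
  motion=[
    [[0.15,-0.07,0.03],0],
    [[0.3,-0.14,0.06],0],
    [[0.4,-0.19,0.08],0],
    [[0.4,-0.19,0.08],0],
    [[0.4,-0.19,0.08],0],
  ],
)

```text
time: 2.65
eef_pos: [0.4448, 0.1892, 0.3003]
tcp_rot: [2.374, 2.056, 0.001]
ft_force: [-0.3, 0.4, 0.2]
gripper_width: 0.0855
finger_force: 0.0
```

```bash
python3 - <<'E'
from h import *
s=ctrl.state();print(s['time'],s['eef_pos'],R.from_rotvec(s['tcp_rot']).as_matrix().round(3)[:,0])
im,d,i=snap('wrist','wr1.png');np.savez('wr1.npz',im=im,d=d,R=i['R'],t=i['t'])
E
```

```text
2.65 [0.44483035 0.1892499  0.30032302] [ 0.143  0.99  -0.   ]
```

View pics/wr1.png

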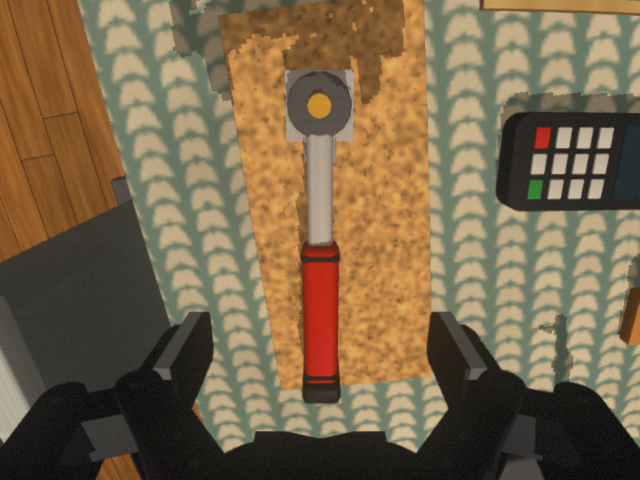

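The wrench is well aligned: head centre at (319,105), red grip at x≈320 from row 245 to 385.

```bash
python3 - <<'E'
from h import *
z=np.load('wr1.npz');i=dict(ctrl.camera_info('wrist'));i['R']=z['R'];i['t']=z['t'];im=z['im']
h=cv2.cvtColor(im,cv2.COLOR_RGB2HSV)
m=((h[...,0]<6)|(h[...,0]>174))&(h[...,1]>170)&(h[...,2]>60);m[:,:280]=0;m[:,360:]=0
v,u=np.nonzero(m);P=onplane(i,np.c_[u,v],0.047)[:,:2].astype(np.float32);g=cv2.minAreaRect(P);print(g)
y=(abs(h[...,0].astype(int)-21)<5)&(h[...,1]>150);y[:85]=0;y[125:]=0;y[:,:300]=0;y[:,338:]=0
v,u=np.nonzero(y);hd=onplane(i,[[u.mean(),v.mean()]],0.041)[0];print(len(u),u.mean(),v.mean(),hd)
dv=hd[:2]-g[0];n=np.hypot(*dv);print('yaw of toolx',np.degrees(np.arctan2(dv[1],dv[0])),n)
print('depth',cloud(i,[[319,105],[320,310]],[z['d'][105,319],z['d'][310,320]]))
t=hd[:2]-dv/n*0.115;print(t,toolmove((t[0],t[1],0.190)).round(3))
E
```

```text
((0.43912631273269653, 0.14029505848884583), (0.10604840517044067, 0.02265292778611183), 82.62511444091797)
475 318.79578947368424 105.21263157894737 [0.45771697 0.2735424  0.041     ]
yaw of toolx 82.05736889439339 0.13453797628714617
depth [[0.4578379  0.27357746 0.04449649]
 [0.44010477 0.14732067 0.04851932]]
[0.4418261  0.15964561] [-0.117  0.003  0.441]
```

Request:
carry_out(
  motion=[
    [[-0.06,0,0.1],0],
    [[-0.117,0.003,0.2],0],
    [[-0.117,0.003,0.3],0],
    [[-0.117,0.003,0.4],0],
    [[-0.117,0.003,0.44],0],
  ],
)

```text
time: 3.2
eef_pos: [0.4413, 0.1588, 0.1884]
tcp_rot: [-2.377, -2.053, 0.004]
ft_force: [-0.5, -0.6, 0.4]
gripper_width: 0.0856
finger_force: 0.0
```

Request:
carry_out(
  motion=[
    [[0,0,0],0],
    [[0,0,0],0],
    [[0,0,0],0],
    [[0,0,0],0],
    [[0,0,0],0],
  ],
  fingers=0,
  newtons=100,
)

```text
time: 3.7
eef_pos: [0.4417, 0.1607, 0.1909]
tcp_rot: [2.373, 2.057, 0.003]
ft_force: [-1.4, -0.9, 6.4]
gripper_width: 0.0225
finger_force: 98.2
```

Request:
carry_out(
  motion=[
    [[0,0,-0.02],0],
    [[0,0,-0.06],0],
    [[0,0,-0.14],0],
    [[0,0,-0.24],0],
    [[0,0,-0.32],0],
  ],
)

```text
time: 4.2
eef_pos: [0.4411, 0.1606, 0.2713]
tcp_rot: [2.374, 2.057, 0.001]
ft_force: [0.6, -0.0, -3.5]
gripper_width: 0.0224
finger_force: 98.2
```

```bash
python3 - <<'E'
from h import *
s=ctrl.state();print(s['time'],s['eef_pos'],R.from_rotvec(s['tcp_rot']).as_matrix().round(4)[:,0],s['moment'],s['ft_force'])
im,d,i=snap('wrist','wr2.png');np.savez('wr2.npz',im=im,d=d,R=i['R'],t=i['t'])
E
```

```text
4.2 [0.44114131 0.16057093 0.27127791] [1.420e-01 9.899e-01 1.000e-04] [-0.15855324  0.02404563 -0.03757415] [ 0.62203142 -0.04382489 -3.51837776]
```

View pics/wr2.png

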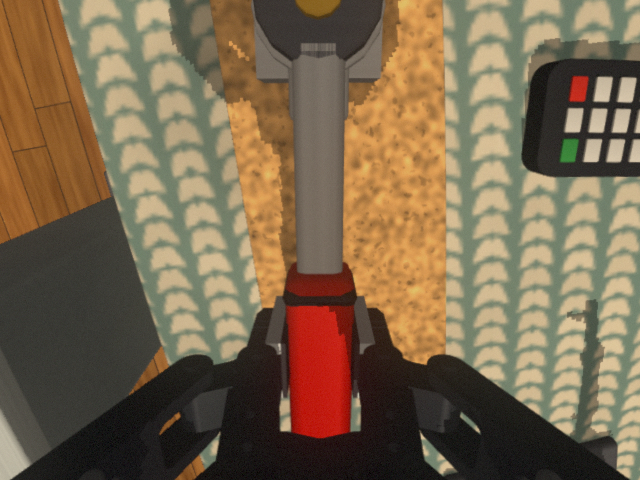

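The wrench is held straight. The head shows at the top of the picture, centred at about (318,2), with the block's rear corners at (256,78) and (382,78). Next I'll check pitch and work out the move to the bolt.

```bash
python3 - <<'E'
from h import *
z=np.load('wr2.npz');i=dict(ctrl.camera_info('wrist'));i['R']=z['R'];i['t']=z['t'];d=z['d']
s=ctrl.state();Rm=R.from_rotvec(s['tcp_rot']).as_matrix()
px=[[300,35],[335,35],[275,25],[360,25],[320,120],[320,200],[320,320],[320,400],[262,70],[375,70]]
C=cloud(i,px,[d[v,u] for u,v in px]);T=(C-s['eef_pos'])@Rm
for p,t in zip(px,T): print(p,t.round(4))
v,u=np.mgrid[0:16,297:341];uv=np.c_[u.ravel(),v.ravel()];h=cv2.cvtColor(z['im'],cv2.COLOR_RGB2HSV)[0:16,297:341].reshape(-1,3)
k=h[:,1]>120;C=cloud(i,uv[k],d[0:16,297:341].ravel()[k]);T=(C-s['eef_pos'])@Rm;print('dot',k.sum(),T.min(0),T.max(0),T[:,1].mean())
off=np.array([.1137,0,.188])
# target with tool x at +90deg-ish
for yaw in (90.,):
    a=np.radians(yaw);p=np.array([.5616,-.1377])-off[0]*np.array([np.cos(a),np.sin(a)])
    print(yaw,p,toolmove((p[0],p[1],.30)).round(3))
E
```

```text
[300, 35] [ 0.1019 -0.0066  0.154 ]
[335, 35] [0.1019 0.0035 0.1543]
[275, 25] [ 0.1044 -0.0136  0.1533]
[360, 25] [0.1044 0.0106 0.1534]
[320, 120] [ 0.0806 -0.0004  0.0335]
[320, 200] [ 0.0534 -0.0009  0.1532]
[320, 320] [ 0.0133 -0.0009  0.1466]
[320, 400] [-0.0206 -0.0009  0.1464]
[262, 70] [ 0.0941 -0.0204  0.1708]
[375, 70] [0.0941 0.0176 0.1715]
dot 608 [ 0.08062429 -0.00716216  0.03350636] [0.11028701 0.00467846 0.15417558] -0.0013854726026897217
90.0 [ 0.5616 -0.2514] [-1.564  0.708 -0.104]
```

Request:
carry_out(
  motion=[
    [[-0.1,0.045,-0.03],0],
    [[-0.26,0.12,-0.06],0],
    [[-0.44,0.2,-0.1],0],
    [[-0.62,0.28,-0.1],0],
    [[-0.8,0.36,-0.1],0],
  ],
)

```text
time: 4.75
eef_pos: [0.5019, -0.052, 0.295]
tcp_rot: [2.373, 2.058, 0.001]
ft_force: [0.5, 0.4, -3.2]
gripper_width: 0.0225
finger_force: 98.4
```

Request:
carry_out(
  motion=[
    [[-0.17,0.08,0],-0.02],
    [[-0.34,0.155,0],-0.04],
    [[-0.5,0.23,0],-0.06],
    [[-0.65,0.3,0],-0.08],
    [[-0.76,0.348,0],-0.08],
  ],
)

```text
time: 5.25
eef_pos: [0.5613, -0.2532, 0.2941]
tcp_rot: [2.241, 2.201, -0.001]
ft_force: [0.5, 0.4, -3.4]
gripper_width: 0.0228
finger_force: 98.3
```

Request:
carry_out(
  motion=[
    [[0,0,0],0],
    [[0,0,0],0],
    [[0,0,0],0],
    [[0,0,0],0],
    [[0,0,0],0],
  ],
)

```text
time: 5.75
eef_pos: [0.561, -0.2496, 0.2949]
tcp_rot: [-2.239, -2.204, 0.0]
ft_force: [0.6, 0.5, -3.2]
gripper_width: 0.0229
finger_force: 98.4
```

```bash
python3 - <<'E'
from h import *
s=ctrl.state();Rm=R.from_rotvec(s['tcp_rot']).as_matrix();print(s['time'],s['eef_pos'],Rm.round(4)[:,0],s['ft_force'],s['moment'])
im,d,i=snap('wrist','b2.png');np.savez('b2.npz',im=im,d=d,R=i['R'],t=i['t'])
print('socket',s['eef_pos']+Rm@[.1137,0,.190])
a=np.arctan2(Rm[1,0],Rm[0,0]);p=np.array([.5616,-.1377])-.1137*np.array([np.cos(a),np.sin(a)]);print(np.degrees(a),toolmove((*p,.25)))
im,d,i=snap('scene');c=im[150:280,270:430];cv2.imwrite('pics/s2.png',cv2.resize(c,None,fx=4,fy=4)[:,:,::-1])
E
```

```text
5.75 [ 0.5609526  -0.24960377  0.29486749] [0.0157 0.9999 0.    ] [ 0.57542413  0.47726657 -3.24122632] [-0.20555501  0.02497546 -0.03214923]
socket [ 0.56271752 -0.13591213  0.10487068]
89.09904716335507 [-0.00660183 -0.00465073  0.17982781]
```

View pics/s2.png

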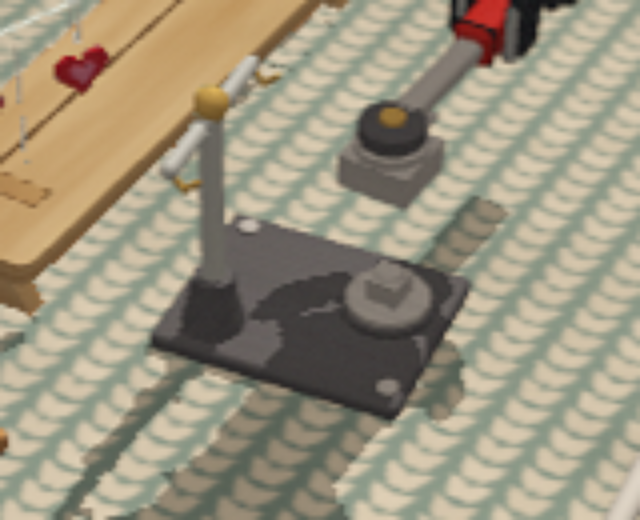

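The scene view shows the socket block above and roughly over the bolt. The hub dot is at about (368,179) and the bolt head at (367,218). I'll descend part way and compare both in the same camera.

Request:
carry_out(
  motion=[
    [[-0.006,-0.004,0.04],0],
    [[-0.006,-0.004,0.1],0],
    [[-0.006,-0.004,0.17],0],
    [[-0.006,-0.004,0.17],0],
    [[-0.006,-0.004,0.17],0],
  ],
)

```text
time: 6.35
eef_pos: [0.56, -0.2521, 0.2518]
tcp_rot: [-2.24, -2.202, 0.001]
ft_force: [0.7, 0.5, -3.1]
gripper_width: 0.0226
finger_force: 98.2
```

```bash
python3 - <<'E'
from h import *
s=ctrl.state();Rm=R.from_rotvec(s['tcp_rot']).as_matrix();print(s['time'],s['eef_pos'],'socket',s['eef_pos']+Rm@[.1137,0,.190])
im,d,i=snap('scene');np.savez('s3.npz',im=im,d=d)
h=cv2.cvtColor(im,cv2.COLOR_RGB2HSV)
y=(abs(h[...,0].astype(int)-22)<7)&(h[...,1]>140)&(h[...,2]>100);y[:150]=0;y[225:]=0;y[:,345:350]=0;y[:,:345]=0;y[:,395:]=0
v,u=np.nonzero(y);print(len(u),u.mean(),v.mean(),onplane(i,[[u.mean(),v.mean()]],s['eef_pos'][2]-.190+.0405))
print('bolt',onplane(i,[[367,218]],.040))
c=im[160:260,310:430];cv2.imwrite('pics/s3.png',cv2.resize(c,None,fx=6,fy=6,interpolation=cv2.INTER_CUBIC)[:,:,::-1])
E
```

```text
6.35 [ 0.55999147 -0.25211019  0.25181578] socket [ 0.56175795 -0.13836951  0.06184834]
22 367.72727272727275 194.5 [[ 0.56229879 -0.13665624  0.10231578]]
bolt [[ 0.55917155 -0.13266978  0.04      ]]
```

View pics/s3.png

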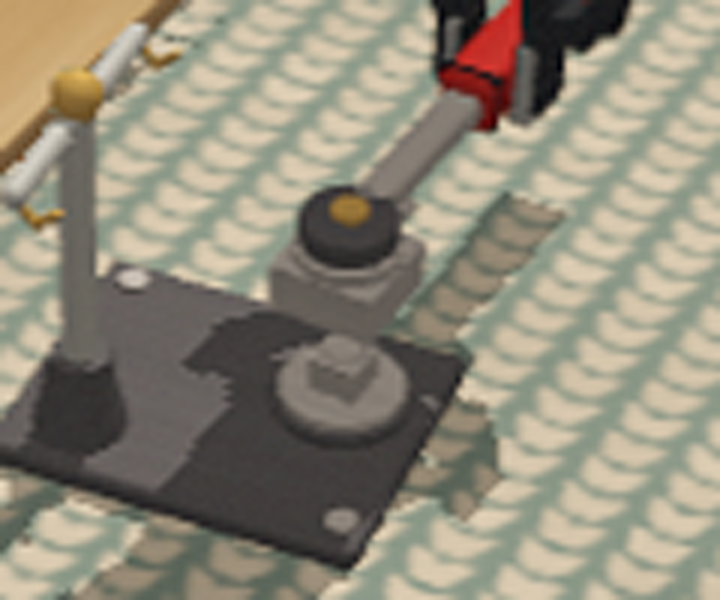

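```bash
python3 - <<'E'
from h import *
z=np.load('s3.npz');im=z['im'];i=ctrl.camera_info('scene')
print(onplane(i,[[367.3,224.7]],.022),onplane(i,[[367.7,218.5]],.040))
g=cv2.cvtColor(im,cv2.COLOR_RGB2GRAY)[205:240,345:390];m=(g>95).astype(np.uint8)
print('\n'.join(''.join('#' if x else '.' for x in r) for r in m[:,::1]))
E
```

```text
[[ 0.55704198 -0.13161122  0.022     ]] [[ 0.55702499 -0.13198808  0.04      ]]
###########..###..################.##########
###########...###............###...###.######
###########.......##......#####....##########
.##########.........##########.#..###########
###.#######.##........#######....##.#########
#####...###.####..........##....#############
###########....##..............##############
######...........####.....#...###############
##...............#..##.#....#.#.#############
.......................##....################
.....................#......#################
...................#####.......##############
..................#########........#####..###
.............###############..........###..##
...........###################..............#
.............####.#############............##
............#####...######.#####...........##
#...........#####......##..######.........###
###........######.........#######.........###
##..........#####.........#######........####
###........#########.....########........####
##..........##########..#########...#....####
###..........###################.....#..#####
##............#################........######
#..............###############.........######
..................##########..........#######
.......................###............#######
.....................................########
....................................#########
....................................#########
...................................########..
....................................######...
..................................#######..##
.................................#########.##
.................................########.###
```

```bash
python3 - <<'E'
from h import *
z=np.load('s3.npz');im=z['im'];d=z['d'];i=ctrl.camera_info('scene')
def q(n,u,v,r=1):
    D=np.median(d[v-r:v+r+1,u-r:u+r+1]);print(n,cloud(i,[[u,v]],D).round(4))
q('dot',368,195);q('flange L',360,226);q('flange R',375,226);q('flange front',367,231);q('bolt top',368,218,0);q('bolttop',367,219,0);q('hub L',362,197);q('block',362,208);q('foot',340,225);q('grip',393,168)
# top
im,d,i=snap('top');np.savez('t3.npz',im=im,d=d)
h=cv2.cvtColor(im,cv2.COLOR_RGB2HSV)[235:265,350:380]
v,u=np.nonzero((abs(h[...,0].astype(int)-22)<8)&(h[...,1]>110));print(len(u),u.mean()+350,v.mean()+235) 
if len(u): print(onplane(i,[[u.mean()+350,v.mean()+235]],.104))
cv2.imwrite('pics/t3.png',cv2.resize(im[215:285,320:400],None,fx=8,fy=8,interpolation=cv2.INTER_CUBIC)[:,:,::-1])
E
```

```text
dot [[ 0.5599 -0.1334  0.1042]]
flange L [[ 0.5693 -0.1203  0.0211]]
flange R [[ 0.5413 -0.1388  0.02  ]]
flange front [[ 0.5495 -0.117   0.0178]]
bolt top [[ 0.5561 -0.1314  0.0423]]
bolttop [[ 0.5579 -0.1304  0.0394]]
hub L [[ 0.5703 -0.126   0.0994]]
block [[ 0.5641 -0.1164  0.0782]]
foot [[ 0.6139 -0.1081  0.0128]]
grip [[ 0.5573 -0.2444  0.1073]]
41 369.3658536585366 242.58536585365854
[[ 0.56253441 -0.13583588  0.104     ]]
```

```bash
python3 - <<'E'
from h import *
z=np.load('top0.npz');im=z['im'];i=ctrl.camera_info('top')
g=cv2.cvtColor(im,cv2.COLOR_RGB2GRAY)[238:265,350:380];m=(g>100).astype(np.uint8)
n,l,st,ce=cv2.connectedComponentsWithStats(m);k=1+np.argmax(st[1:,4]);print(st[k],ce[k]+[350,238])
print('\n'.join(''.join('#' if x else '.' for x in r) for r in m))
cs,_=cv2.findContours((l==k).astype(np.uint8),cv2.RETR_EXTERNAL,cv2.CHAIN_APPROX_NONE);c,r=cv2.minEnclosingCircle(cs[0]);e=cv2.fitEllipse(cs[0]);print(c,r,e)
print(onplane(i,[np.array(e[0])+[350,238]],.022))
# wrench as it lay
h=cv2.cvtColor(im,cv2.COLOR_RGB2HSV)[285:315,165:198]
v,u=np.nonzero((abs(h[...,0].astype(int)-22)<6)&(h[...,1]>150)&(np.hypot(*(np.mgrid[285:315,165:198]-np.array([299,181])[:,None,None]))<5));p=[u.mean()+165,v.mean()+285];print(len(u),p,onplane(i,[p],.0445))
E
```

```text
[  6   2  20  21 287] [366.18118467 250.2369338 ]
..............................
..............................
..............###.............
...........#########..........
..........############........
........###############.......
.......#################......
.......#################......
.......##################.....
............#############.....
............##############....
............##############....
......#.....##############....
......#.....##############....
......#.....##############....
......##....##...#########....
......######....#########.....
.......##################.....
.......#################......
........################......
.........##############.......
...........##########.........
............#######...........
..............................
..............................
..............................
..............................
(15.209677696228027, 12.241935729980469) 10.313224792480469 ((15.808151245117188, 12.299488067626953), (18.628402709960938, 19.909927368164062), 178.9037322998047)
[[ 0.56064835 -0.13642369  0.022     ]]
12 [np.float64(180.16666666666666), np.float64(298.6666666666667)] [[0.45783969 0.27678058 0.0445    ]]
```

Request:
carry_out(
  motion=[
    [[0.002,-0.005,0.03],0],
    [[0.002,-0.005,0.06],0],
    [[0.002,-0.005,0.08],0],
    [[0.002,-0.005,0.095],0],
    [[0.002,-0.005,0.11],0],
  ],
)

```text
time: 6.95
eef_pos: [0.5588, -0.2516, 0.2243]
tcp_rot: [-2.24, -2.202, 0.0]
ft_force: [-0.4, 0.5, -3.7]
gripper_width: 0.0227
finger_force: 98.5
```

```bash
python3 - <<'E'
from h import *
s=ctrl.state();Rm=R.from_rotvec(s['tcp_rot']).as_matrix();print(s['time'],s['eef_pos'],'socket',s['eef_pos']+Rm@[.1137,0,.190],s['ft_force'],s['moment'])
E
```

```text
6.95 [ 0.55878931 -0.25160258  0.2242644 ] socket [ 0.56069444 -0.13791733  0.03426513] [-0.40445771  0.47279311 -3.65082235] [-0.21113261 -0.01012467  0.00043339]
```

Request:
carry_out(
  motion=[
    [[0,0,0.012],0],
    [[0,0,0.024],0],
    [[0,0,0.036],0],
    [[0,0,0.044],0],
    [[0,0,0.05],0],
  ],
)

```text
time: 7.45
eef_pos: [0.5588, -0.2516, 0.2121]
tcp_rot: [2.24, 2.202, -0.0]
ft_force: [-0.2, -0.3, -3.7]
gripper_width: 0.0227
finger_force: 98.5
```

```bash
python3 - <<'E'
from h import *
s=ctrl.state();Rm=R.from_rotvec(s['tcp_rot']).as_matrix();print(s['time'],s['eef_pos'],'socket',s['eef_pos']+Rm@[.1137,0,.190],s['ft_force'],s['moment'])
im,d,i=snap('scene');cv2.imwrite('pics/s4.png',cv2.resize(im[160:260,310:430],None,fx=6,fy=6,interpolation=cv2.INTER_CUBIC)[:,:,::-1])
E
```

```text
7.45 [ 0.55876629 -0.25160029  0.21205487] socket [ 0.56070393 -0.13792535  0.02204975] [-0.2283888  -0.27385821 -3.7250741 ] [-0.17285313  0.01777473  0.00093044]
```

View pics/s4.png

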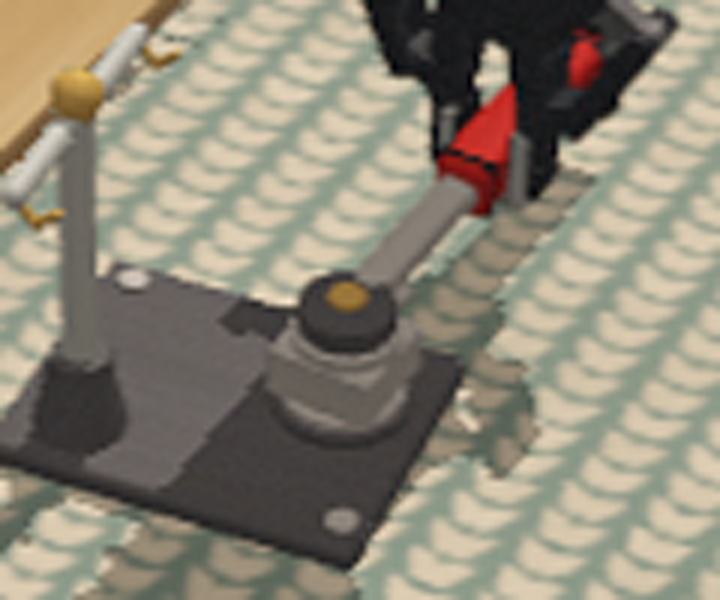

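The socket sits over the head on the flange, with no contact force yet. I'll press down gently to seat it.

Request:
carry_out(
  motion=[
    [[0,0,0.004],0],
    [[0,0,0.008],0],
    [[0,0,0.008],0],
    [[0,0,0.008],0],
    [[0,0,0.008],0],
  ],
)

```text
time: 8.0
eef_pos: [0.5588, -0.2516, 0.2103]
tcp_rot: [2.24, 2.202, 0.0]
ft_force: [1.0, 0.2, -2.7]
gripper_width: 0.0227
finger_force: 98.5
```

Request:
carry_out(
  motion=[
    [[0,0,0.003],0],
    [[0,0,0.006],0],
    [[0,0,0.006],0],
    [[0,0,0.006],0],
    [[0,0,0.006],0],
  ],
)

```text
time: 8.5
eef_pos: [0.5589, -0.2518, 0.2092]
tcp_rot: [2.24, 2.202, 0.0]
ft_force: [-1.1, -1.8, 3.3]
gripper_width: 0.0223
finger_force: 99.2
```

Seated, at about 7 N of press. Next I'll set up a kink measure from the block edge seen by the wrist camera, and read the torque baseline.

```bash
cat > kink.py <<'E'
from h import *
def kink():
    s=ctrl.state();Rm=R.from_rotvec(s['tcp_rot']).as_matrix()
    im,d,i=snap('wrist')
    v,u=np.mgrid[0:130,220:420];C=cloud(i,np.c_[u.ravel(),v.ravel()],d[0:130,220:420].ravel())
    T=((C-s['eef_pos'])@Rm).reshape(130,200,3)
    m=(abs(T[...,2]-.1695)<.004)
    pts=[]
    for c in range(200):
        r=np.nonzero(m[:,c])[0]
        if len(r)>4 and abs(T[r[-1],c,1])>.011 and abs(T[r[-1],c,1])<.019: pts.append(T[r[-1],c,:2])
    pts=np.array(pts);f=np.polyfit(pts[:,1],pts[:,0],1);res=pts[:,0]-np.polyval(f,pts[:,1])
    k=abs(res)<2*res.std()+1e-6;f=np.polyfit(pts[k,1],pts[k,0],1)
    a=np.arctan2(Rm[1,0],Rm[0,0])
    F=s['ft_force'];r=s['eef_pos']-np.array([.5608,-.1379,0]);
    print('t',round(s['time'],2),'yaw %.4f'%a,'edge ang %.4f n%d rms %.4f'%(np.arctan(f[0]),k.sum(),res[k].std()),'x0 %.4f'%f[1],'F',F.round(1),'T %.3f'%(s['moment'][2]+r[0]*F[1]-r[1]*F[0]),'Mz %.3f'%s['moment'][2],s['eef_pos'].round(4))
    return im
E
python3 - <<'E'
from kink import *
kink();im=kink();cv2.imwrite('pics/k0.png',im[:,:,::-1])
E
```

```text
t 8.5 yaw 1.5538 edge ang 0.0043 n44 rms 0.0000 x0 0.0926 F [-1.1 -1.8  3.3] T -0.044 Mz 0.074 [ 0.5589 -0.2518  0.2092]
t 8.55 yaw 1.5538 edge ang 0.0042 n43 rms 0.0000 x0 0.0926 F [-1.1 -2.1  2.9] T -0.035 Mz 0.092 [ 0.5589 -0.2518  0.2092]
```

Request:
carry_out(
  motion=[
    [[0,-0.0137,0],0.019],
    [[0.001,-0.0273,0],0.038],
    [[0.002,-0.041,0],0.057],
    [[0.003,-0.0545,0],0.076],
    [[0.005,-0.068,0],0.0955],
  ],
)

```text
time: 9.1
eef_pos: [0.5417, -0.2501, 0.209]
tcp_rot: [2.401, 2.025, 0.0]
ft_force: [0.5, -2.0, 4.1]
gripper_width: 0.0224
finger_force: 99.6
```

```bash
python3 -c "
from kink import *
kink();kink()"
```

```text
t 9.1 yaw 1.4012 edge ang 0.0051 n45 rms 0.0000 x0 0.0928 F [ 0.5 -2.   4.1] T 0.181 Mz 0.088 [ 0.5417 -0.2501  0.209 ]
t 9.15 yaw 1.4001 edge ang 0.0028 n45 rms 0.0000 x0 0.0928 F [ 0.8 -1.9  4.8] T 0.042 Mz -0.083 [ 0.5413 -0.2501  0.209 ]
```

The kink measure works well (noise about 0.002 rad). I'll continue.

Request:
carry_out(
  motion=[
    [[0,-0.0137,0],0.019],
    [[0.001,-0.0273,0],0.038],
    [[0.002,-0.041,0],0.057],
    [[0.003,-0.0545,0],0.076],
    [[0.005,-0.068,0],0.0955],
  ],
)

```text
time: 9.7
eef_pos: [0.5252, -0.2462, 0.2089]
tcp_rot: [2.544, 1.841, 0.0]
ft_force: [0.0, -2.6, 5.0]
gripper_width: 0.0223
finger_force: 99.7
```

```bash
python3 -c "
from kink import *
kink();kink()"
```

```text
t 9.7 yaw 1.2525 edge ang 0.0073 n43 rms 0.0000 x0 0.0929 F [ 0.  -2.6  5. ] T 0.400 Mz 0.307 [ 0.5252 -0.2462  0.2089]
t 9.75 yaw 1.2510 edge ang 0.0057 n42 rms 0.0000 x0 0.0929 F [ 0.2 -1.7  4.6] T 0.158 Mz 0.073 [ 0.5249 -0.246   0.2089]
```

Request:
carry_out(
  motion=[
    [[0,-0.0137,0],0.019],
    [[0.001,-0.0273,0],0.038],
    [[0.002,-0.041,0],0.057],
    [[0.003,-0.0545,0],0.076],
    [[0.003,-0.0545,0],0.076],
  ],
)

```text
time: 10.3
eef_pos: [0.5123, -0.2411, 0.209]
tcp_rot: [2.65, 1.685, 0.0]
ft_force: [-0.3, -3.4, 4.6]
gripper_width: 0.0226
finger_force: 99.7
```

```bash
python3 -c "
from kink import *
kink();kink()"
```

```text
t 10.3 yaw 1.1327 edge ang 0.0053 n47 rms 0.0001 x0 0.0930 F [-0.3 -3.4  4.6] T 0.230 Mz 0.099 [ 0.5123 -0.2411  0.209 ]
t 10.35 yaw 1.1331 edge ang 0.0048 n44 rms 0.0000 x0 0.0930 F [-0.  -3.   5.2] T 0.294 Mz 0.149 [ 0.5124 -0.2411  0.2089]
```

Request:
carry_out(
  motion=[
    [[0,-0.0137,0],0.019],
    [[0.001,-0.0273,0],0.038],
    [[0.002,-0.041,0],0.057],
    [[0.003,-0.0545,0],0.076],
    [[0.003,-0.0545,0],0.076],
  ],
)

```text
time: 10.9
eef_pos: [0.5004, -0.2347, 0.209]
tcp_rot: [2.745, 1.524, 0.001]
ft_force: [-0.4, -3.5, 4.9]
gripper_width: 0.0227
finger_force: 99.7
```

```bash
python3 -c "
from kink import *
kink();kink()"
```

```text
t 10.9 yaw 1.0138 edge ang 0.0412 n42 rms 0.0000 x0 0.0931 F [-0.4 -3.5  4.9] T 0.530 Mz 0.360 [ 0.5004 -0.2347  0.209 ]
t 10.95 yaw 1.0145 edge ang 0.0404 n42 rms 0.0000 x0 0.0931 F [ 0.4 -2.9  4.5] T 0.443 Mz 0.229 [ 0.5005 -0.2347  0.209 ]
```

The kink has started at about 0.037 rad. Another 0.125 rad takes it to about 0.16 (9°), and I'll hold there.

Request:
carry_out(
  motion=[
    [[0,-0.0137,0],0.019],
    [[0.001,-0.0273,0],0.038],
    [[0.002,-0.041,0],0.057],
    [[0.003,-0.0545,0],0.076],
    [[0.0035,-0.0567,0],0.0795],
  ],
)

```text
time: 11.5
eef_pos: [0.4888, -0.2265, 0.2089]
tcp_rot: [2.835, 1.351, 0.0]
ft_force: [-0.1, -3.5, 5.8]
gripper_width: 0.0223
finger_force: 99.7
```

Request:
carry_out(
  motion=[
    [[0,0,0],0],
    [[0,0,0],0],
    [[0,0,0],0],
    [[0,0,0],0],
    [[0,0,0],0],
  ],
)

```text
time: 12.0
eef_pos: [0.489, -0.2266, 0.2089]
tcp_rot: [2.834, 1.352, -0.0]
ft_force: [-0.4, -3.5, 6.4]
gripper_width: 0.0228
finger_force: 99.8
```

```bash
python3 -c "
from kink import *
kink();kink()"
```

```text
t 12.0 yaw 0.8901 edge ang 0.1359 n38 rms 0.0011 x0 0.0932 F [-0.4 -3.5  6.4] T 0.517 Mz 0.304 [ 0.489  -0.2266  0.2089]
t 12.05 yaw 0.8901 edge ang 0.1364 n39 rms 0.0011 x0 0.0932 F [-1.6 -3.2  5.6] T 0.383 Mz 0.299 [ 0.489  -0.2266  0.2089]
```

Request:
carry_out(
  motion=[
    [[0,0,0],0],
    [[0,0,0],0],
    [[0,0,0],0],
    [[0,0,0],0],
    [[0,0,0],0],
  ],
)

```text
time: 12.6
eef_pos: [0.4889, -0.2266, 0.2089]
tcp_rot: [2.835, 1.352, -0.0]
ft_force: [-0.7, -3.2, 5.7]
gripper_width: 0.0223
finger_force: 99.8
```

```bash
sed 's/<.019/<.0165/;s/>.011/>.0105/' kink.py > kink2.py; python3 -c "
from kink2 import *
kink();kink()"
```

```text
t 12.6 yaw 0.8900 edge ang 0.1550 n25 rms 0.0005 x0 0.0930 F [-0.7 -3.2  5.7] T 0.489 Mz 0.323 [ 0.4889 -0.2266  0.2089]
t 12.65 yaw 0.8901 edge ang 0.1520 n22 rms 0.0000 x0 0.0930 F [-0.5 -3.1  6.2] T 0.487 Mz 0.302 [ 0.4889 -0.2266  0.2089]
```

The kink measures about 0.152 rad (8.7°) and has been held for over 1 s. I'll unload by turning back through the kink and into the middle of the play, then lift.

Request:
carry_out(
  motion=[
    [[0.001,0.0273,0],-0.038],
    [[0.003,0.0545,0],-0.0764],
    [[0.007,0.0815,0],-0.1146],
    [[0.013,0.108,0],-0.153],
    [[0.0165,0.1214,0],-0.172],
  ],
)

```text
time: 13.2
eef_pos: [0.515, -0.2423, 0.2086]
tcp_rot: [-2.626, -1.721, 0.001]
ft_force: [-0.3, -1.1, 5.8]
gripper_width: 0.0225
finger_force: 99.8
```

```bash
python3 -c "
from kink import *
kink();kink()"
```

```text
t 13.2 yaw 1.1603 edge ang 0.0035 n45 rms 0.0000 x0 0.0930 F [-0.3 -1.1  5.8] T 0.028 Mz 0.010 [ 0.515  -0.2423  0.2086]
t 13.25 yaw 1.1611 edge ang 0.0043 n43 rms 0.0000 x0 0.0930 F [-0.5 -1.5  6.1] T 0.167 Mz 0.146 [ 0.5152 -0.2423  0.2086]
```

The handle is straight again and unloaded. Lifting off.

Request:
carry_out(
  motion=[
    [[0,0,-0.01],0],
    [[0,0,-0.03],0],
    [[0,0,-0.06],0],
    [[0,0,-0.09],0],
    [[0,0,-0.12],0],
  ],
)

```text
time: 13.8
eef_pos: [0.5146, -0.242, 0.239]
tcp_rot: [-2.626, -1.722, 0.002]
ft_force: [-0.1, -0.3, -3.5]
gripper_width: 0.0227
finger_force: 98.5
```

Request:
carry_out(
  motion=[
    [[0,0,-0.06],0],
    [[0,0,-0.13],0],
    [[0,0,-0.2],0],
    [[0,0,-0.25],0],
    [[0,0,-0.25],0],
  ],
)

```text
time: 14.3
eef_pos: [0.5153, -0.2424, 0.3033]
tcp_rot: [2.625, 1.72, 0.003]
ft_force: [0.9, -0.1, -3.5]
gripper_width: 0.0226
finger_force: 98.7
```

```bash
python3 - <<'E'
from h import *
s=ctrl.state();Rm=R.from_rotvec(s['tcp_rot']).as_matrix();print(s['time'],s['eef_pos'],Rm[:,0].round(3),s['ft_force'],s['joint_pos'].round(2))
a=np.arctan2(Rm[1,0],Rm[0,0]);print('spin to 82:',(np.degrees(a)-81.8)/90,toolmove((.4417,.1607,.30)).round(3))
im,d,i=snap('top');cv2.imwrite('pics/t5.png',cv2.resize(im[190:330,150:400],None,fx=3,fy=3)[:,:,::-1])
E
```

```text
14.3 [ 0.51531773 -0.24238786  0.30329454] [ 0.399  0.917 -0.   ] [ 0.92687023 -0.12840166 -3.51054209] [-0.46  0.39  1.73 -0.    1.02 -0.05]
spin to 82: -0.17019340203652258 [ 1.361 -0.913  0.009]
```

View pics/t5.png

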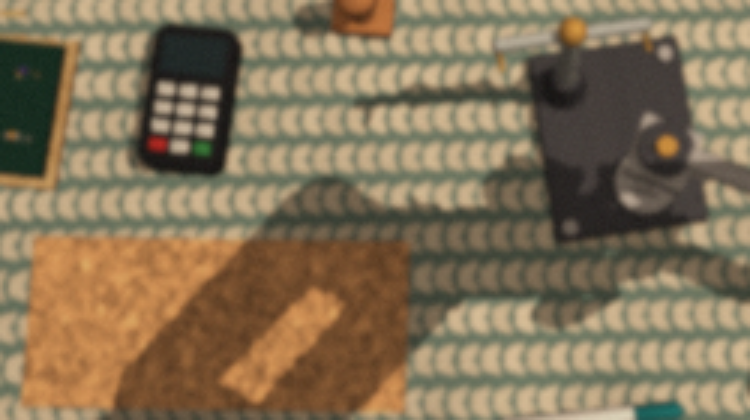

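The wrench is off the bolt, and the mat and bystanders are undisturbed. I'll carry it back to its original pose.

Request:
carry_out(
  motion=[
    [[0.08,-0.05,0],0],
    [[0.22,-0.15,0],0],
    [[0.38,-0.255,0],0],
    [[0.53,-0.356,0],0],
    [[0.69,-0.463,0],0],
  ],
)

```text
time: 14.85
eef_pos: [0.4768, -0.0365, 0.3002]
tcp_rot: [-2.627, -1.72, 0.003]
ft_force: [1.0, 0.9, -3.2]
gripper_width: 0.0221
finger_force: 98.5
```

Request:
carry_out(
  motion=[
    [[0.16,-0.107,0],-0.04],
    [[0.32,-0.215,0],-0.08],
    [[0.47,-0.315,0],-0.12],
    [[0.6,-0.402,0],-0.16],
    [[0.67,-0.45,0],-0.17],
  ],
)

```text
time: 15.35
eef_pos: [0.4402, 0.1629, 0.3002]
tcp_rot: [-2.37, -2.06, 0.003]
ft_force: [1.4, -1.2, -2.5]
gripper_width: 0.0222
finger_force: 98.6
```

Request:
carry_out(
  motion=[
    [[0,0,0.03],0],
    [[0,0,0.1],0],
    [[0,0,0.2],0],
    [[0,0,0.28],0],
    [[0,0,0.32],0],
  ],
)

```text
time: 15.85
eef_pos: [0.4406, 0.1595, 0.2188]
tcp_rot: [-2.374, -2.054, 0.008]
ft_force: [-0.8, -1.1, -2.9]
gripper_width: 0.0222
finger_force: 98.5
```

```bash
python3 - <<'E'
from h import *
s=ctrl.state();Rm=R.from_rotvec(s['tcp_rot']).as_matrix();print(s['time'],s['eef_pos'],Rm[:,0].round(3),s['ft_force'])
print(toolmove((.4417,.1607,.191)).round(3))
E
```

```text
15.85 [0.44056907 0.15949842 0.21880205] [ 0.144  0.99  -0.003] [-0.75143753 -1.1476637  -2.94297064]
[0.006 0.004 0.111]
```

Request:
carry_out(
  motion=[
    [[0.004,0.004,0.03],0],
    [[0.004,0.004,0.06],0],
    [[0.004,0.004,0.09],0],
    [[0.004,0.004,0.105],0],
    [[0.004,0.004,0.109],0],
  ],
)

```text
time: 16.35
eef_pos: [0.4426, 0.1614, 0.1937]
tcp_rot: [-2.375, -2.056, 0.0]
ft_force: [0.2, 0.7, -3.6]
gripper_width: 0.0227
finger_force: 98.5
```

Request:
carry_out(
  motion=[
    [[0,0,0],0],
    [[0,0,0.002],0],
    [[0,0,0.004],0],
    [[0,0,0.004],0],
    [[0,0,0.004],0],
  ],
)

```text
time: 16.85
eef_pos: [0.4427, 0.1614, 0.193]
tcp_rot: [2.375, 2.056, 0.0]
ft_force: [-0.2, 1.0, -2.9]
gripper_width: 0.0223
finger_force: 98.5
```

Request:
carry_out(
  motion=[
    [[0,0,0.003],0],
    [[0,0,0.006],0],
    [[0,0,0.007],0],
    [[0,0,0.007],0],
    [[0,0,0.007],0],
  ],
)

```text
time: 17.35
eef_pos: [0.4427, 0.1614, 0.1912]
tcp_rot: [2.375, 2.056, -0.0]
ft_force: [-0.2, -0.7, -2.8]
gripper_width: 0.0224
finger_force: 98.6
```

Request:
carry_out(
  motion=[
    [[0,0,0.001],0],
    [[0,0,0.003],0],
    [[0,0,0.004],0],
    [[0,0,0.004],0],
    [[0,0,0.004],0],
  ],
)

```text
time: 17.85
eef_pos: [0.4426, 0.1614, 0.1909]
tcp_rot: [2.375, 2.056, 0.001]
ft_force: [-2.2, -1.0, 6.3]
gripper_width: 0.0227
finger_force: 100.0
```

Contact with the mat. Releasing and backing off.

Request:
carry_out(
  motion=[
    [[0,0,-0.002],0],
    [[0,0,-0.002],0],
    [[0,0,-0.002],0],
    [[0,0,-0.002],0],
    [[0,0,-0.002],0],
  ],
  fingers=1,
)

```text
time: 18.35
eef_pos: [0.4427, 0.1614, 0.1906]
tcp_rot: [2.375, 2.056, -0.0]
ft_force: [0.4, 0.1, 0.1]
gripper_width: 0.0851
finger_force: 0.0
```

Request:
carry_out(
  motion=[
    [[0,0,-0.04],0],
    [[0,0,-0.12],0],
    [[0,0,-0.28],0],
    [[0,0,-0.45],0],
    [[0,0,-0.6],0],
  ],
)

```text
time: 18.85
eef_pos: [0.4424, 0.1614, 0.3434]
tcp_rot: [2.374, 2.056, 0.002]
ft_force: [1.3, -0.3, -0.1]
gripper_width: 0.0854
finger_force: 0.0
```

Request:
carry_out(
  motion=[
    [[-0.1,0,0],0],
    [[-0.25,0,0],0],
    [[-0.25,0,0],0],
    [[-0.25,0,0],0],
    [[-0.25,0,0],0],
  ],
)

```text
time: 19.35
eef_pos: [0.4339, 0.1, 0.341]
tcp_rot: [2.375, 2.056, 0.001]
ft_force: [0.3, -0.3, -0.4]
gripper_width: 0.085
finger_force: 0.0
```

```bash
python3 - <<'E'
from h import *
s=ctrl.state();print(s['time'],s['eef_pos'],s['gripper_width'],s['ft_force'])
im,d,i=snap('scene','end.png')
E
```

```text
19.35 [0.43386708 0.09999514 0.34102267] 0.0850496638743998 [ 0.32606569 -0.28775522 -0.42961748]
```

View pics/end.png

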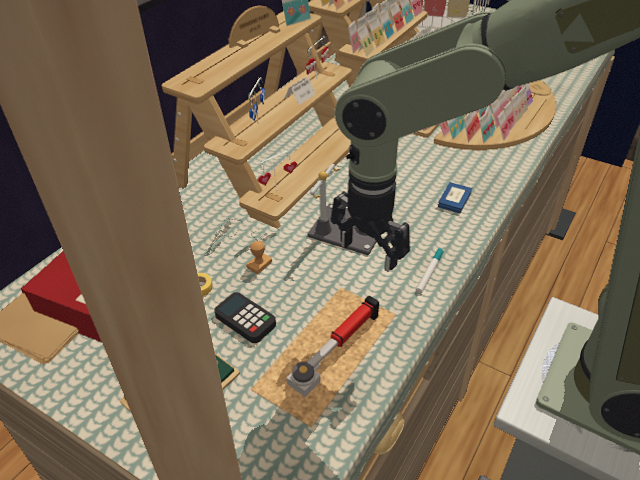

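The wrench lies flat on the mat, socket at about (303,377), and the other things are where they were. The gripper is clear, so I'm handing in.

```bash
python3 -c "
from workcell import ctrl
print(ctrl.finish_job())"
```

```text
the job is handed in; nothing more can be done
None
```

I tightened the bolt until the handle kinked about 0.15 rad (8.7°), held it there for over a second and turned no further, then laid the wrench back flat on the mat with nothing else moved; the job was handed in at about 19 s, and no verdict came back.

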